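# Clamp a screen rail in the drilling jig

### The job

A screen-frame rail is lying loose in the drilling jig. Push its free end with a fingertip to slide the rail along until its other end is hard against the steel end stop, then lock it there by pushing both cam levers all the way round to their stop pins, so that the cams hold the rail tight against the fence. Only push: do not lift the rail off the board, and leave the other things lying about where they are.

Things in the scene. Friction and masses are not known exactly. Their poses are not given: they have to be found in the camera images.
- jig: Drilling jig, fixed on the table: dark brown board with fence, end stop, two cam levers. Origin on the table surface; z up, y along the fence towards the end stop, x across the board towards the fence. Board: x -90 to +110, y -280 to +200 mm, top at z 12. With the rail home and locked, the rail's origin is at x 15, y 10, z 12 mm in this frame, its axes parallel to the jig's.
- stop_face (a point): Middle of the end stop's face that the rail's end must meet, at jig x 15, y 150, z 20 mm. The stop is a steel block 36 x 26 mm, its top 34 mm over the table.
- fence_face (a point): On the face of the aluminium fence that the rail is clamped against, at jig x 30, y 10, z 20 mm. The fence is a bar along the jig's y from y -260 to +190 mm, 20 mm thick, its top 36 mm over the table.
- bush (a point): Top of the brass drill bush, 53 mm over the table, in a steel plate that bridges the rail from the fence near the end stop (jig y 104 to 140, x -4 to +50, z 36 to 46 mm; the rail passes below with 8 mm to spare).
- rail: The loose rail: aluminium section 30 (x) x 280 (y) x 16 (z) mm, about 0.16 kg, a spline groove along its top, lying on the board between the fence and the cams. Origin: centre of its underside; y along it towards the end that must meet the stop. It starts 40 to 90 mm short of the stop and 1 to 4 mm off the fence, with a few mm of play; it slides with 1 to 2 N.
- rail_end (a point): Middle of the rail's free end face (30 mm wide, 16 mm high), the end away from the end stop, where the rail is pushed.
- lever_right (a joint): Right cam lever, rad, 0 to 2.0, growing anticlockwise seen from above; starts at 0 to 0.4. In the jig's frame it points from its pivot at 150 degrees + value, measured from +x towards +y: open, away from the fence; at 2.0, against its pin, along the rail, away from the end stop. Stays where left; takes 0.1 to 0.6 N m, most near the end; over centre 0.09 rad before the end.
- lever_left (a joint): Left cam lever (nearer the end stop): the same in everything as the right one, and turned the same way round.
- lever_right_arm (a point): Point on the middle of the right lever's arm, 80 mm out from its pivot, 33 mm over the table. Steel arm 14 mm wide, z 28 to 38 mm over the table, reaching 99 mm from the pivot, 16 mm of free space below it; at its end an upright black grip, diameter 20, z 27 to 55 mm, centred 105 mm from the pivot.
- lever_left_arm (a point): Point on the middle of the left lever's arm, 80 mm out from its pivot, 33 mm over the table; same arm and grip as the right.
- pivot_right (a point): Foot of the right lever's pivot, on the board's top at jig x -29, y -75 mm. A steel stop pin, diameter 8, z 12 to 37 mm, stands about 43 mm from it towards -y, between the closed lever and the rail, and marks the end of the lever's swing.
- pivot_left (a point): Foot of the left lever's pivot, on the board's top at jig x -29, y +85 mm, nearer the end stop; it has the same stop pin.
- cam_right: Right cam with its lever, one part. Round black eccentric cam, diameter 44, z 13.5 to 27.5 mm over the table, under the steel arm. Origin on the pivot's axis at the board's top. As the lever is turned home the cam moves towards the fence and presses on the rail's side.
- cam_left: The same, left.
- corner_key_a: Bystander: white plastic corner key, L-shaped, legs 34 mm, 9 mm thick, lying on the jig board near the end stop.
- corner_key_b: Bystander: the same, lying on the jig board near its other end.
- spline_roller: Bystander: spline roller, wooden handle with a steel wheel at each end, 220 mm long, on the table beyond the fence.
- tape_measure: Bystander: tape measure lying flat, 72 x 68 x 40 mm, on the table on the robot's side of the jig.
- rail_offcut: Bystander: 90 mm offcut of the same rail section, lying on the table beyond the fence near the end-stop end.
- spline_spool: Bystander: spool of rubber spline lying flat, diameter 124, 46 mm high, on the table past the other end of the jig.
- wax_tin: Bystander: flat tin of cutting wax, diameter 75, 54 mm tall, standing on the table past the end-stop end of the jig.

How it is judged:
On the way:
1. the rail has been slid home: its end within 2.5 mm of the end stop, with neither lever closed yet (y of rail in the frame of jig above 0.0075 m and value of joint each of lever_right, lever_left below 1.2 rad), for 0.2 s.
At the end, for the whole second after the job is handed in: The rail lies flat on the board with its end within 2.5 mm of the end stop and its side within 2 mm of the fence (parallel within 0.012 rad), both levers are turned to within 0.15 rad of their stop pins, and each cam presses on the rail with more than 2 N (value of joint each of lever_right, lever_left above 1.85 rad and y of rail in the frame of jig above 0.0075 m and x of rail in the frame of jig above 0.013 m and angle between the y axis of rail and the y axis of jig, either way round below 0.012 rad and z of rail in the frame of jig below 0.015 m and angle between rail's own z axis and vertical below 0.03 rad and contact force between each of cam_right, cam_left and rail above 2 N and linear speed of rail below 0.01 m/s); the robot touches nothing.
It fails at once if the rail is lifted off the board (more than 8 mm, or tipped more than 0.15 rad) (z of rail in the frame of jig above 0.02 m or angle between rail's own z axis and vertical above 0.15 rad).
It fails at once if one of the other things is pushed more than 25 mm or tipped over (distance of any of corner_key_a, corner_key_b, spline_roller, tape_measure, rail_offcut, spline_spool, wax_tin from where it was at the start of the episode above 0.025 m or angle between wax_tin's own z axis and vertical above 0.5 rad).
It also fails if it takes over 67 s, if anything falls off the work surface, if the arm or the gripper's body presses on something with over 40 N, if the wrist force passes 120 N, or if a joint passes its speed limit or range.

### The arm

A 6-joint arm with a two-finger parallel gripper is mounted at the origin on the work surface. World frame = base frame: x ahead of the robot, y to its left, z up, the work surface at z = 0. Lengths are in m, angles in rad, forces in N, time in s.
With the tool pointing down it reaches from about 0.25 to 0.775 m from the base axis. Payload 4 kg.
Tool frame: the origin (TCP) lies on the centre line of the jaws, within the pads' length; the fingertips stand 8 mm ahead of it and the grasp point (between the pads) lies 11 mm behind it; z points along the fingers, y is the direction in which the jaws open and shut (so a half turn about z gives the same grasp; the last joint's range is limited). The gripper opens to 94 mm and grips with 3 to 60 N. Pads are 16 mm wide; open, the fingers measure 119 mm over their backs; the gripper's body (75 mm by 177 mm) begins 78 mm behind the grasp point.
Start: joints at [1.028, 0.087, 1.371, -0, 1.684, -0.103], TCP at [0.234, 0.498, 0.19] pointing down, gripper open.
Joint ranges: [-3.1, 3.1], [-0.76, 2.03], [0.27, 2.55], [-1.08, 4.22], [0.17, 2.65], [-2.57, 2.57]. Speed limits (rad/s): [2.79, 2.79, 3.14, 3.14, 3.14, 3.14].

### API

Orientations are given as [roll, pitch, yaw] about the fixed x, y, z axes, in that order (R = Rz(yaw) Ry(pitch) Rx(roll)).
In Python, from bench import * gives the robot as it stands.
- The arm moves only by the tool step_arm, never from a script. Its argument "steps" is a list of rows, each an object of numbers: "jaw": the opening, from 0 (shut) to 1 (fully open); "tx", "ty", "tz": the shift along the tool's x, y, z in m; "ax", "ay", "az": the turn, a rotation vector about the tool's x, y, z in rad. In form: [{"jaw": .., "tx": .., "ty": .., "tz": .., "ax": .., "ay": .., "az": ..}, ...]. A call has 1 to 8 rows; each row is the pose to reach, as a shift and turn from the pose measured when the call began, along the tool's axes at that moment; what a row does not reach only later rows make up. A row lasts 1/10 s, in which the tool goes at most 50 mm and 8.59 degrees, less where a joint would pass 70% of its speed; a pose out of reach is approached as far as the arm can. A call with a gripper value outside its range is refused whole. The fingers move at their own pace and stop on an object; the grip force is fixed at half the most. Time passes only in rows, so rows that repeat a pose let the fingers close. It gives the time, the measured TCP pose, the force and the opening at its end, in the units of the state.
- get_obs(): the state, without advancing time (a new reading comes with each control period).
- snapshot(name): name is "scene" or "side" or "wrist"; returns (picture, depth): 480x640x3 uint8, red, green, blue; 480x640 float32, m along the optical axis (not along the pixel's ray), 0 where there is no reading.
- camera_model(name): a dict with "intrinsics" (3x3 intrinsics, pixels), "k1" (the pictures are not rectified: a ray, as slopes to the right and down, at radius r is drawn at 1 + k1 r^2 times it, then the intrinsics apply), "origin" and "orientation" of the camera in the world. Camera axes: x right, y down, z forward; pixel columns grow to the right and rows downward; lengths in m; the calibration is good to about 2 mm. A picture is of the moment at which its call begins: read the wrist's pose just before it. camera_model takes no time and is no camera call; for the wrist camera it gives the pose at the moment of the call.
- close_job(): hands the job in, once; it reports no verdict.
Trained networks look in the newest picture that a camera, given by its name, has taken for a name from the list of things; names that differ only in an ending like _2 or _b are one class to them, and where a whole thing is asked for, a point or a joint stands for the part that bears it (a point fixed in the world has none). Each returns a list of dicts, best first, with "confidence" (0 to 1); they miss things now and then, are a little off and sometimes report something else, mostly with a low value. They report only what shows in the picture. A call takes as long as a camera call.
- silhouettes(camera, query): "pixels" (480x640 bool, what is visible of it) and "rect" ([left, top, right, bottom] in pixels, round what is visible of it).
The state is a dict: "time": time; "joint_positions": joint angles; "qvel": joint speeds; "joint_torque": joint torques, N m; "tool_pos": TCP position; "ee_rot": TCP orientation; "wrist_force": force on the tool from outside, world axes, zero at the start; "wrist_torque": the same for the moment, N m; "width": finger opening in m.
Only numpy, scipy, OpenCV 4.12 (cv2) and the standard library are available. Lean on these libraries where they do the work, as an engineer would, in place of code of your own. Each camera call takes 0.05 s, during which the arm holds its last target. There are 200 camera calls.

## Working session

There is one attempt and no reset: what is moved stays moved. The work goes in short steps, Python scripts to look and compute and a tool call to move; the robot and the scene stay as the last step left them, time stands still between calls to the robot, and variables do not carry over. Pictures are saved under pics/ and viewed, about 8 in all and at most 12, crops included, and the job is handed in when it is done.

Besides the shell and the picture viewer there is one more tool, called by a JSON object that holds its "api" and its "payload", one argument or row to a line. step_arm: Moves the arm, as the interface text tells. Its arguments: {"type":"object","properties":{"steps":{"type":"array"}},"required":["steps"]}

```bash
mkdir -p pics; cat > h.py <<'E'
from bench import *
import numpy as np, cv2
def cam(n):
    m=camera_model(n);K=np.array(m["intrinsics"],float);o=np.array(m["origin"],float);R=np.array(m["orientation"],float)
    if R.shape!=(3,3):
        from scipy.spatial.transform import Rotation as Ro
        R=Ro.from_euler('xyz',R).as_matrix() if R.size==3 else Ro.from_quat(R).as_matrix()
    return K,m["k1"],o,R
def ray(n,uv,c=None):
    K,k,o,R=c or cam(n);uv=np.atleast_2d(np.array(uv,float))
    d=np.array([k,0,0,0,0],float)
    # k1: rd = r(1+k1 r^2), as in OpenCV
    p=cv2.undistortPoints(uv[:,None],K,d)[:,0]
    return o,np.c_[p,np.ones(len(p))],R
def onz(n,uv,z,c=None):
    o,p,R=ray(n,uv,c);w=p@R.T
    return o+w*((z-o[2])/w[:,2])[:,None]
def cloud(n,uv,dep,c=None):
    o,p,R=ray(n,uv,c);return o+(p*np.asarray(dep)[:,None])@R.T
def proj(n,P,c=None):
    K,k,o,R=c or cam(n);q=(np.atleast_2d(P)-o)@R;s=q[:,:2]/q[:,2:];s=s*(1+k*(s**2).sum(1))[:,None]
    return s@K[:2,:2].T+K[:2,2]
E
python3 - <<'E'
from h import *
print(get_obs())
for n in("scene","side"):
    print(n,camera_model(n))
    p,d=snapshot(n);cv2.imwrite(f"pics/{n}0.png",p[:,:,::-1]);np.save(n+"_d.npy",d)
    for q in ["rail","lever_right","lever_left","cam_right","jig","pivot_right","rail_end","wax_tin","spline_spool","tape_measure","corner_key_a"]:
        try:
            for r in silhouettes(n,q)[:3]:
                m=r["pixels"]&(d>0);v,u=np.nonzero(m)
                print(n,q,round(r["confidence"],2),np.round(r["rect"]),m.sum(),np.median(cloud(n,np.c_[u,v],d[v,u]),0).round(3) if m.any() else '')
        except Exception as e: print(q,e)
print(get_obs()["time"])
E
```

```text
{'time': 0.0, 'joint_positions': array([ 1.02791547e+00,  8.79588980e-02,  1.37226188e+00, -6.66738715e-06,
        1.68356228e+00, -1.03093601e-01]), 'qvel': array([ 0.0009057 ,  0.00017638, -0.00061963, -0.00025472,  0.00068456,
       -0.00039122]), 'joint_torque': array([ 1.02149632e-03, -3.40181315e+01, -3.02432477e+01,  7.19210389e-02,
        3.29029234e-02, -1.76669510e-04]), 'tool_pos': array([0.23386482, 0.49716581, 0.1889982 ]), 'ee_rot': array([-3.13941320e+00, -2.18825382e-04,  2.70180441e+00]), 'wrist_force': array([ 0.31804403,  0.18878858, -0.4481195 ]), 'wrist_torque': array([ 0.02272897, -0.01603312,  0.01477842]), 'width': 0.09378551195742534}
scene {'intrinsics': array([[542.13909218,   0.        , 329.19801699],
       [  0.        , 542.13909218, 246.8991443 ],
       [  0.        ,   0.        ,   1.        ]]), 'k1': -0.1117419356598265, 'origin': array([ 0.9818607, -0.7396713,  1.0476114]), 'orientation': array([-2.43095557,  0.00502579,  0.48761442])}
scene rail 0.92 [318. 214. 360. 302.] 1074 [0.603 0.012 0.028]
scene lever_right 0.81 [281. 231. 328. 275.] 
[... 1929 characters left out ...]
.012]
side rail_end 0.67 [276. 212. 400. 284.] 2059 [0.603 0.013 0.026]
side rail_end 0.54 [198. 157. 235. 201.] 1247 [0.549 0.318 0.05 ]
side wax_tin 0.59 [200. 157. 236. 201.] 1228 [0.549 0.318 0.051]
side spline_spool 0.61 [460. 286. 539. 362.] 4443 [ 0.643 -0.313  0.044]
side spline_spool 0.15 [228. 218. 296. 255.] 896 [0.517 0.135 0.035]
side tape_measure 0.97 [229. 293. 271. 336.] 1692 [0.372 0.013 0.036]
side tape_measure 0.61 [224. 220. 292. 256.] 930 [0.52  0.135 0.035]
side corner_key_a 0.75 [396. 305. 424. 321.] 251 [ 0.57  -0.184  0.019]
side corner_key_a 0.73 [289. 254. 357. 293.] 971 [ 0.546 -0.019  0.036]
side corner_key_a 0.55 [229. 213. 257. 225.] 205 [0.525 0.215 0.019]
1.2
```

```bash
ls -R . | head -20; ls pics
```

```text
.:
h.py
pics
scene_d.npy
side_d.npy

./pics:
scene0.png
side0.png
scene0.png
side0.png
```

```bash
python3 - <<'E'
import cv2,numpy as np
a=cv2.imread("pics/side0.png")[140:380,180:560]
cv2.imwrite("pics/side0c.png",cv2.resize(a,None,fx=2.1,fy=2.1,interpolation=cv2.INTER_CUBIC))
E
python3 - <<'E'
from h import *
# jig pose fit from fence top (z~.036) and board points, both cameras
for n in("scene","side"):
    p,d=snapshot(n);r=silhouettes(n,"jig")[0];m=r["pixels"]&(d>0);v,u=np.nonzero(m);P=cloud(n,np.c_[u,v],d[v,u])
    print(n,"board z",np.median(P[(P[:,2]<.018)],0))
    B=P[abs(P[:,2]-.012)<.006];print(" boardrect",cv2.minAreaRect(B[:,:2].astype(np.float32)))
    F=P[(P[:,2]>.03)&(P[:,2]<.042)];np.save(n+"_P.npy",P)
    r=silhouettes(n,"rail")[0];m=r["pixels"]&(d>0);v,u=np.nonzero(m);Q=cloud(n,np.c_[u,v],d[v,u]);Q=Q[Q[:,2]>.022]
    print(" rail rect",cv2.minAreaRect(Q[:,:2].astype(np.float32)),np.median(Q,0))
E
```

```text
scene board z [ 0.6160339  -0.06003457  0.01274974]
 boardrect ((0.5985522866249084, 0.01921522617340088), (0.20047622919082642, 0.486483633518219), 8.835665702819824)
 rail rect ((0.6002727746963501, 0.02650640159845352), (0.03047773241996765, 0.28336402773857117), 8.839170455932617) [0.60158806 0.01411338 0.0279959 ]
side board z [ 0.57191494 -0.05804555  0.01107501]
 boardrect ((0.6010915637016296, 0.019659340381622314), (0.20432975888252258, 0.482329785823822), 8.49150276184082)
 rail rect ((0.596165120601654, 0.02699951082468033), (0.05574590340256691, 0.28090226650238037), 7.725451946258545) [0.60460415 0.01604498 0.02673624]
```

View pics/side0c.png

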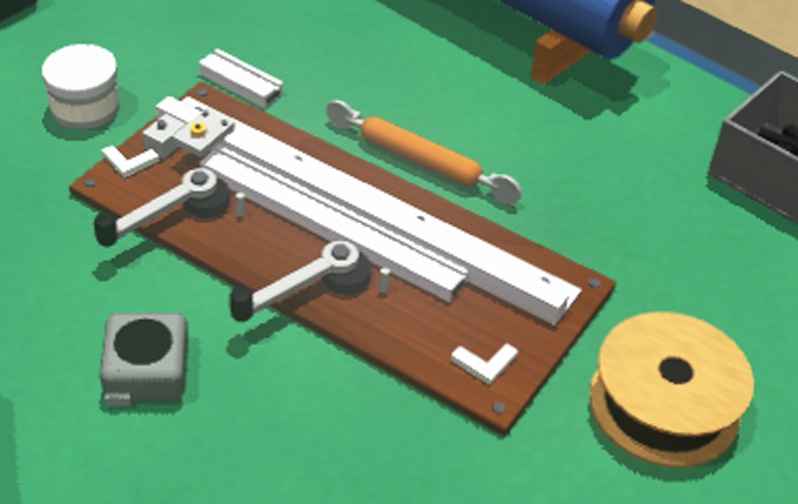

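```bash
cat >> h.py <<'E'
YAW=np.radians(8.7);O=np.array([.584,.0575])
c,s=np.cos(YAW),np.sin(YAW);RJ=np.array([[c,-s],[s,c]])
def tojig(P): P=np.atleast_2d(P);return np.c_[(P[:,:2]-O)@RJ,P[:,2:]]
def toworld(x,y): return O+RJ@np.array([x,y])
E
python3 - <<'E'
from h import *
for n in("scene","side"):
    p,d=snapshot(n)
    for q,pv in(("lever_right",(-.029,-.075)),("lever_left",(-.029,.085))):
        r=silhouettes(n,q)[0];m=r["pixels"]&(d>0);v,u=np.nonzero(m);J=tojig(cloud(n,np.c_[u,v],d[v,u]))
        J=J[J[:,2]>.026];e=J[:,:2]-pv;rr=np.hypot(*e.T);k=(rr>.04)&(rr<.12)
        print(n,q,k.sum(),rr.max().round(3),"ang",np.degrees(np.arctan2(np.median(e[k,1]/rr[k]),np.median(e[k,0]/rr[k]))).round(1))
        f=(rr>.03)&(rr<.097);x0=J[f,:2];vx,vy,a,b=cv2.fitLine(x0.astype(np.float32),cv2.DIST_HUBER,0,.001,.001).ravel()
        print("  fit dir",np.degrees(np.arctan2(vy,vx))%180,"perp offset of pivot mm",1e3*(vx*(pv[1]-b)-vy*(pv[0]-a)))
    for q in("corner_key_a",):
        for r in silhouettes(n,q)[:3]:
            m=r["pixels"]&(d>0);v,u=np.nonzero(m);J=tojig(cloud(n,np.c_[u,v],d[v,u]));print(q,J.min(0).round(3),J.max(0).round(3),r["confidence"])
    r=silhouettes(n,"rail")[0];m=r["pixels"]&(d>0);v,u=np.nonzero(m);J=tojig(cloud(n,np.c_[u,v],d[v,u]));J=J[J[:,2]>.024]
    print("rail",np.percentile(J,[.5,2,50,98,99.5],axis=0).round(4))
print("tgt",toworld(.0125,-.205),get_obs()["time"])
E
```

```text
scene lever_right 209 0.115 ang 165.9
  fit dir 160.51929 perp offset of pivot mm 7.624975
scene lever_left 190 0.116 ang 170.8
  fit dir 164.95615 perp offset of pivot mm 7.1824613
corner_key_a [-0.163 -0.107 -0.   ] [-0.01   0.008  0.061] 0.67
corner_key_a [-0.065 -0.252  0.008] [-0.02  -0.209  0.026] 0.45
corner_key_a [-0.046  0.154  0.013] [-0.018  0.196  0.026] 0.4
rail [[-0.0033 -0.173   0.0242]
 [-0.0025 -0.1703  0.0244]
 [ 0.0104 -0.0477  0.0281]
 [ 0.0257  0.1014  0.0325]
 [ 0.0264  0.1058  0.0335]]
side lever_right 401 0.115 ang 165.6
  fit dir 161.76682 perp offset of pivot mm 5.2160687
side lever_left 364 0.114 ang 170.2
  fit dir 167.34006 perp offset of pivot mm 4.373735
corner_key_a [-0.06  -0.25   0.007] [-0.02  -0.208  0.024] 0.7
corner_key_a [-0.049  0.152 -0.003] [-0.009  0.218  0.024] 0.48
rail [[-0.0015 -0.1705  0.0241]
 [-0.0006 -0.1667  0.0243]
 [ 0.0126 -0.042   0.0271]
 [ 0.0302  0.1004  0.0303]
 [ 0.0309  0.1054  0.0314]]
tgt [ 0.62736464 -0.14325049] 2.0
```

{"api": "step_arm", "payload": {
  "steps": [
    {"jaw":0,"tx":-0.62,"ty":-0.41,"tz":0,"ax":0,"ay":0,"az":-0.59},
    {"jaw":0,"tx":-0.62,"ty":-0.41,"tz":0,"ax":0,"ay":0,"az":-0.59},
    {"jaw":0,"tx":-0.62,"ty":-0.41,"tz":0,"ax":0,"ay":0,"az":-0.59},
    {"jaw":0,"tx":-0.62,"ty":-0.41,"tz":0,"ax":0,"ay":0,"az":-0.59},
    {"jaw":0,"tx":-0.62,"ty":-0.41,"tz":0,"ax":0,"ay":0,"az":-0.59},
    {"jaw":0,"tx":-0.62,"ty":-0.41,"tz":0,"ax":0,"ay":0,"az":-0.59},
    {"jaw":0,"tx":-0.62,"ty":-0.41,"tz":0,"ax":0,"ay":0,"az":-0.59},
    {"jaw":0,"tx":-0.62,"ty":-0.41,"tz":0,"ax":0,"ay":0,"az":-0.59}
  ]
}}

```text
time: 2.8
tool_pos: [0.4332, 0.1712, 0.1907]
ee_rot: [3.141, 0.001, -2.991]
wrist_force: [-0.2, -0.1, 0.4]
width: 0.0334
```

{"api": "step_arm", "payload": {
  "steps": [
    {"jaw":0,"tx":-0.144,"ty":-0.346,"tz":0,"ax":0,"ay":0,"az":0},
    {"jaw":0,"tx":-0.144,"ty":-0.346,"tz":0,"ax":0,"ay":0,"az":0},
    {"jaw":0,"tx":-0.144,"ty":-0.346,"tz":0,"ax":0,"ay":0,"az":0},
    {"jaw":0,"tx":-0.144,"ty":-0.346,"tz":0,"ax":0,"ay":0,"az":0},
    {"jaw":0,"tx":-0.144,"ty":-0.346,"tz":0,"ax":0,"ay":0,"az":0},
    {"jaw":0,"tx":-0.144,"ty":-0.346,"tz":0,"ax":0,"ay":0,"az":0},
    {"jaw":0,"tx":-0.144,"ty":-0.346,"tz":0,"ax":0,"ay":0,"az":0},
    {"jaw":0,"tx":-0.144,"ty":-0.346,"tz":0,"ax":0,"ay":0,"az":0}
  ]
}}

```text
time: 3.6
tool_pos: [0.6284, -0.1532, 0.1896]
ee_rot: [-3.141, 0.0, -2.994]
wrist_force: [0.4, 1.2, -0.1]
width: 0.0005
```

```bash
python3 - <<'E'
from h import *
o=get_obs();print(o["tool_pos"],o["ee_rot"],o["width"])
c=cam("wrist");print(c)
p,d=snapshot("wrist");q=p[:,:,::-1].copy()
# predicted: rail free-end corners, pivots, pins
for x,y,z in[(-.0025,-.172,.028),(.0275,-.172,.028),(-.029,-.075,.012),(-.029,-.118,.037),(.03,-.260,.036),(.05,-.26,.036),(-.09,-.28,.012),(.11,-.28,.012)]:
    u=proj("wrist",[*toworld(x,y),z],c)[0];print((x,y,z),u.round(0))
    if abs(u).max()<2000: cv2.drawMarker(q,tuple(int(t) for t in u),(0,0,255),0,14,1)
cv2.imwrite("pics/w1.png",q);np.save("w1d.npy",d)
E
```

```text
[ 0.62839853 -0.15316484  0.18960593] [-3.14135714e+00  4.05946485e-04 -2.99433676e+00] 0.000509761123028545
(array([[402.74851765,   0.        , 324.71667239],
       [  0.        , 402.74851765, 234.58210571],
       [  0.        ,   0.        ,   1.        ]]), -0.07212014862527595, array([ 0.54849296, -0.16573135,  0.38457753]), array([[-1.49379697e-01,  9.49660981e-01,  2.75371980e-01],
       [ 9.88779702e-01,  1.43649270e-01,  4.09827703e-02],
       [-6.37245988e-04,  2.78404218e-01, -9.60463786e-01]]))
(-0.0025, -0.172, 0.028) [373. 195.]
(0.0275, -0.172, 0.028) [372. 227.]
(-0.029, -0.075, 0.012) [476. 164.]
(-0.029, -0.118, 0.037) [438. 167.]
(0.03, -0.26, 0.036) [276. 232.]
(0.05, -0.26, 0.036) [276. 253.]
(-0.09, -0.28, 0.012) [252.  94.]
(0.11, -0.28, 0.012) [262. 302.]
```

View pics/w1.png

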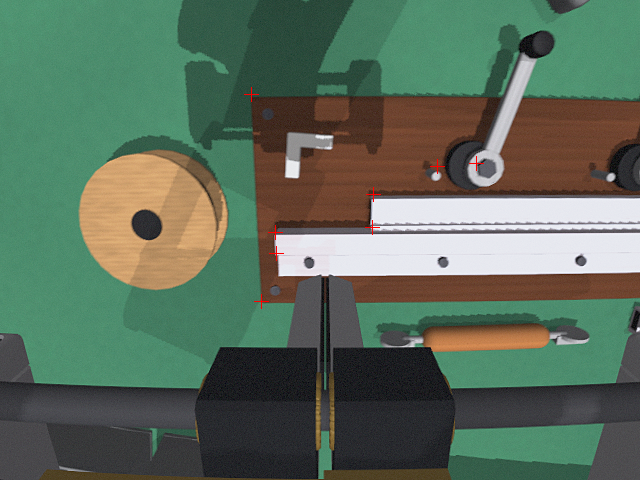

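{"api": "step_arm", "payload": {
  "steps": [
    {"jaw":0,"tx":0,"ty":0,"tz":0.05,"ax":0,"ay":0,"az":0},
    {"jaw":0,"tx":0,"ty":0,"tz":0.1,"ax":0,"ay":0,"az":0},
    {"jaw":0,"tx":0,"ty":0,"tz":0.14,"ax":0,"ay":0,"az":0},
    {"jaw":0,"tx":0,"ty":0,"tz":0.163,"ax":0,"ay":0,"az":0},
    {"jaw":0,"tx":0,"ty":0,"tz":0.163,"ax":0,"ay":0,"az":0}
  ]
}}

```text
time: 4.15
tool_pos: [0.6256, -0.1548, 0.02]
ee_rot: [3.139, -0.009, -2.997]
wrist_force: [-0.7, -0.8, -0.1]
width: 0.0005
```

```bash
python3 - <<'E'
from h import *
o=get_obs();print(tojig(o["tool_pos"]),o["ee_rot"],o["wrist_force"])
p,d=snapshot("side");cv2.imwrite("pics/s2.png",cv2.resize(p[160:370,240:520,::-1],None,fx=2.5,fy=2.5,interpolation=cv2.INTER_CUBIC))
c=cam("wrist");d=[(485.5,168,.040),(538,42,.055)]
P=[onz("wrist",[a[:2]],a[2],c)[0] for a in [(485.5,168,.040)]]
E
```

```text
[[ 0.0090058  -0.2161535   0.02004701]] [ 3.13884775 -0.00906185 -2.9967205 ] [-0.70056658 -0.83482388 -0.0843434 ]
```

View pics/s2.png

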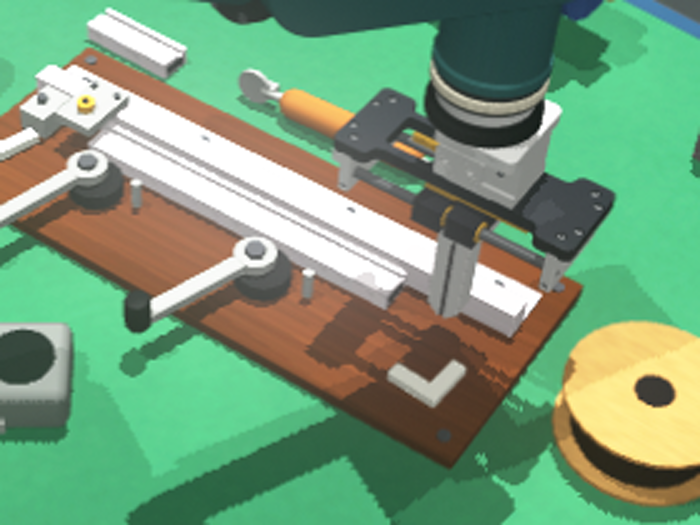

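{"api": "step_arm", "payload": {
  "steps": [
    {"jaw":0,"tx":-0.003,"ty":0.0,"tz":-0.005,"ax":0,"ay":0,"az":0},
    {"jaw":0,"tx":-0.003,"ty":0.015,"tz":-0.005,"ax":0,"ay":0,"az":0},
    {"jaw":0,"tx":-0.003,"ty":0.025,"tz":-0.005,"ax":0,"ay":0,"az":0},
    {"jaw":0,"tx":-0.003,"ty":0.035,"tz":-0.005,"ax":0,"ay":0,"az":0},
    {"jaw":0,"tx":-0.003,"ty":0.045,"tz":-0.005,"ax":0,"ay":0,"az":0},
    {"jaw":0,"tx":-0.003,"ty":0.053,"tz":-0.005,"ax":0,"ay":0,"az":0},
    {"jaw":0,"tx":-0.003,"ty":0.06,"tz":-0.005,"ax":0,"ay":0,"az":0},
    {"jaw":0,"tx":-0.003,"ty":0.065,"tz":-0.005,"ax":0,"ay":0,"az":0}
  ]
}}

```text
time: 5.0
tool_pos: [0.6212, -0.09, 0.0285]
ee_rot: [3.142, -0.004, -2.996]
wrist_force: [0.0, 0.3, -0.3]
width: 0.0005
```

```bash
python3 - <<'E'
from h import *
o=get_obs();print(tojig(o["tool_pos"]),o["ee_rot"],o["wrist_force"])
E
```

```text
[[ 0.01450802 -0.15143624  0.02848808]] [ 3.14152562 -0.00402891 -2.99614808] [ 0.0297542   0.28863576 -0.32867375]
```

{"api": "step_arm", "payload": {
  "steps": [
    {"jaw":0,"tx":0.001,"ty":0.002,"tz":0.003,"ax":0,"ay":0,"az":0},
    {"jaw":0,"tx":0.001,"ty":0.004,"tz":0.003,"ax":0,"ay":0,"az":0},
    {"jaw":0,"tx":0.001,"ty":0.006,"tz":0.003,"ax":0,"ay":0,"az":0},
    {"jaw":0,"tx":0.001,"ty":0.008,"tz":0.003,"ax":0,"ay":0,"az":0},
    {"jaw":0,"tx":0.001,"ty":0.009,"tz":0.003,"ax":0,"ay":0,"az":0},
    {"jaw":0,"tx":0.001,"ty":0.01,"tz":0.003,"ax":0,"ay":0,"az":0}
  ]
}}

```text
time: 5.6
tool_pos: [0.6189, -0.0804, 0.0256]
ee_rot: [-3.142, -0.004, -2.996]
wrist_force: [1.0, -0.9, 0.1]
width: 0.0002
```

```bash
python3 - <<'E'
from h import *
o=get_obs();print(tojig(o["tool_pos"]),o["wrist_force"])
for n in("scene","side"):
    p,d=snapshot(n);r=silhouettes(n,"rail")[0];m=r["pixels"]&(d>0);v,u=np.nonzero(m);J=tojig(cloud(n,np.c_[u,v],d[v,u]));J=J[J[:,2]>.024]
    print("rail",np.percentile(J,[.5,2,50,98,99.5],axis=0).round(4))
    cv2.imwrite(f"pics/{n}3.png",p[:,:,::-1])
E
```

```text
[[ 0.01363349 -0.14154543  0.02556479]] [ 1.01660187 -0.85742994  0.08790388]
rail [[-0.0017 -0.174   0.0241]
 [-0.0014 -0.1711  0.0243]
 [ 0.0171 -0.0465  0.0277]
 [ 0.0263  0.1039  0.0326]
 [ 0.0288  0.1063  0.0373]]
rail [[-0.0126 -0.1711  0.0241]
 [-0.0009 -0.1672  0.0242]
 [ 0.0123 -0.0401  0.027 ]
 [ 0.031   0.1017  0.0308]
 [ 0.0322  0.106   0.0389]]
```

```bash
python3 - <<'E'
import cv2,numpy as np
a=cv2.imread("pics/side3.png")[160:330,230:450];b=cv2.imread("pics/scene3.png")[170:340,260:420]
cv2.imwrite("pics/c3.png",np.hstack([cv2.resize(a,(440,500),interpolation=2)[:, :], cv2.resize(b,(360,500),interpolation=2)]))
E
```

```text
(no output)
```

View pics/c3.png

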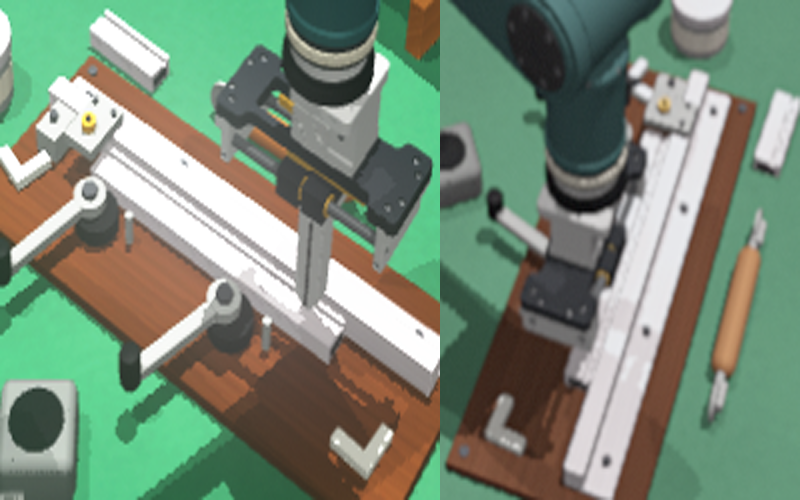

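```bash
python3 - <<'E'
from h import *
o=get_obs();t=o["tool_pos"]
p,d=snapshot("side");q=p[:,:,::-1].copy()
tip=np.array([t[0],t[1],t[2]-.008])
u=proj("side",tip)[0];print("tip proj",u)
for dz in(0,.01,.02,.03):
    for dx in(-6,0,6):
        a,b=int(u[0]+dx),int(proj("side",tip+[0,0,dz])[0][1])
        print(dz,a,b,tojig(cloud("side",[[a,b]],[d[b,a]])).round(4),p[b,a])
cv2.drawMarker(q,tuple(int(x) for x in u),(0,0,255),0,6,1)
for x,y,z in((-.0025,-.172,.028),(.0275,-.172,.028),(-.0025,-.172,.012)):
    w=proj("side",[*toworld(x,y),z])[0];cv2.drawMarker(q,tuple(int(k) for k in w),(255,0,0),0,5,1)
cv2.imwrite("pics/s4.png",cv2.resize(q[200:320,290:450],(800,600),interpolation=2))
E
```

```text
tip proj [383.44367466 269.89844142]
0 377 269 [[ 0.0009 -0.1347  0.0266]] [199 193 194]
0 383 269 [[ 0.0065 -0.1441  0.0278]] [189 181 182]
0 389 269 [[ 0.0125 -0.1533  0.0285]] [188 181 182]
0.01 377 266 [[ 0.0078 -0.1303  0.026 ]] [230 225 226]
0.01 383 266 [[ 0.0161 -0.1384  0.024 ]] [189 183 183]
0.01 389 266 [[ 0.0209 -0.1484  0.0262]] [248 245 246]
0.02 377 262 [[ 0.0166 -0.1247  0.0258]] [254 254 254]
0.02 383 262 [[ 0.0036 -0.1441  0.049 ]] [115 115 113]
0.02 389 262 [[ 0.01   -0.1529  0.049 ]] [203 199 198]
0.03 377 258 [[ 0.0292 -0.1171  0.0213]] [158 157 155]
0.03 383 258 [[ 0.0022 -0.144   0.0604]] [100 101  97]
0.03 389 258 [[ 0.007  -0.1535  0.0624]] [145 145 142]
```

View pics/s4.png

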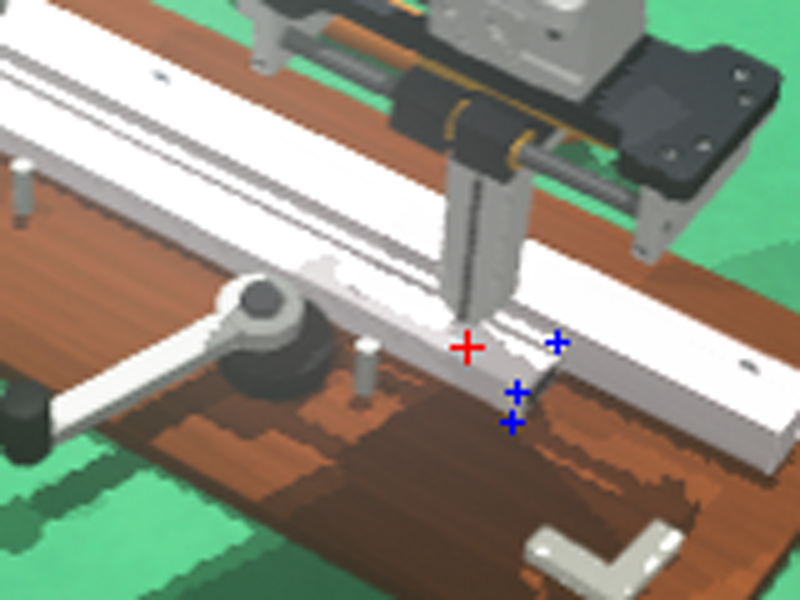

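{"api": "step_arm", "payload": {
  "steps": [
    {"jaw":0,"tx":0,"ty":0,"tz":-0.012,"ax":0,"ay":0,"az":0},
    {"jaw":0,"tx":0,"ty":-0.03,"tz":-0.012,"ax":0,"ay":0,"az":0},
    {"jaw":0,"tx":0,"ty":-0.06,"tz":-0.012,"ax":0,"ay":0,"az":0},
    {"jaw":0,"tx":0,"ty":-0.063,"tz":-0.005,"ax":0,"ay":0,"az":0},
    {"jaw":0,"tx":0,"ty":-0.063,"tz":0.003,"ax":0,"ay":0,"az":0},
    {"jaw":0,"tx":0,"ty":-0.063,"tz":0.008,"ax":0,"ay":0,"az":0},
    {"jaw":0,"tx":0,"ty":-0.063,"tz":0.011,"ax":0,"ay":0,"az":0},
    {"jaw":0,"tx":0,"ty":-0.063,"tz":0.012,"ax":0,"ay":0,"az":0}
  ]
}}

```text
time: 6.65
tool_pos: [0.6274, -0.1415, 0.0127]
ee_rot: [3.141, -0.005, -2.995]
wrist_force: [0.2, -0.9, -0.7]
width: 0.0006
```

```bash
python3 - <<'E'
from h import *
o=get_obs();t=o["tool_pos"];print(tojig(t),o["wrist_force"],o["joint_torque"].round(2))
p,d=snapshot("side");q=p[:,:,::-1].copy()
# finger cloud: points near TCP xy
v,u=np.mgrid[180:360,260:520];v=v.ravel();u=u.ravel();k=d[v,u]>0;J=tojig(cloud("side",np.c_[u,v][k],d[v,u][k]))
tj=tojig(t)[0]
s=(abs(J[:,0]-tj[0])<.012)&(abs(J[:,1]-tj[1])<.016)
for a in np.arange(.008,.09,.006):
    m=s&(J[:,2]>=a)&(J[:,2]<a+.006);print(round(a,3),m.sum(),J[m].min(0).round(4)[:2] if m.any() else'',J[m].max(0).round(4)[:2] if m.any() else'')
for z in(0,.008,-.008):
    w=proj("side",t-[0,0,z])[0];cv2.drawMarker(q,tuple(int(x) for x in w),(0,0,255),0,5,1)
cv2.imwrite("pics/s5.png",cv2.resize(q[210:330,330:490],(800,600),interpolation=2))
E
```

```text
[[ 0.01278429 -0.20329359  0.01270132]] [ 0.24873105 -0.86488561 -0.6731126 ] [ -0.11 -44.3  -28.13  -0.06   0.07   0.  ]
0.008 147 [ 0.0009 -0.2191] [ 0.0243 -0.1885]
0.014 0  
0.02 0  
0.026 10 [ 0.0027 -0.2071] [ 0.0059 -0.1959]
0.032 30 [ 0.0019 -0.2151] [ 0.0224 -0.1914]
0.038 38 [ 0.0015 -0.2155] [ 0.0232 -0.1897]
0.044 40 [ 0.0022 -0.2159] [ 0.0203 -0.1928]
0.05 33 [ 0.0024 -0.217 ] [ 0.0209 -0.1899]
0.056 39 [ 0.001 -0.216] [ 0.0225 -0.1906]
0.062 43 [ 0.0016 -0.2167] [ 0.0219 -0.1906]
0.068 36 [ 0.0012 -0.2161] [ 0.0233 -0.1914]
0.074 49 [ 0.0011 -0.2168] [ 0.0211 -0.1903]
0.08 41 [ 0.0013 -0.2166] [ 0.021  -0.1915]
0.086 40 [ 0.0014 -0.2165] [ 0.0219 -0.1907]
```

View pics/s5.png

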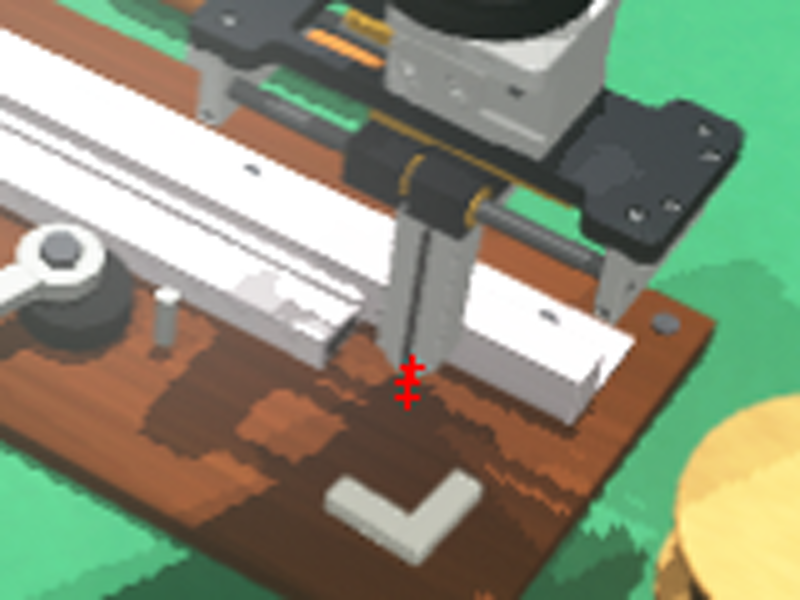

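{"api": "step_arm", "payload": {
  "steps": [
    {"jaw":0,"tx":0,"ty":0,"tz":0.003,"ax":0,"ay":0,"az":0},
    {"jaw":0,"tx":0,"ty":0,"tz":0.006,"ax":0,"ay":0,"az":0},
    {"jaw":0,"tx":0,"ty":0,"tz":0.006,"ax":0,"ay":0,"az":0}
  ]
}}

```text
time: 7.0
tool_pos: [0.6272, -0.1414, 0.0064]
ee_rot: [3.141, -0.006, -2.995]
wrist_force: [0.9, 0.6, -0.8]
width: 0.0005
```

```bash
cat >> h.py <<'E'
def fing():
    o=get_obs();t=o["tool_pos"];tj=tojig(t)[0];print("tcp",tj.round(4),o["wrist_force"].round(1),"yaw",o["ee_rot"][2].round(3),"t",o["time"])
    p,d=snapshot("side");v,u=np.mgrid[150:400,180:560];v=v.ravel();u=u.ravel();k=d[v,u]>0;J=tojig(cloud("side",np.c_[u,v][k],d[v,u][k]))
    s=(abs(J[:,0]-tj[0])<.013)&(abs(J[:,1]-tj[1])<.016)
    for a in np.arange(.008,.07,.004):
        m=s&(J[:,2]>=a)&(J[:,2]<a+.004);print(round(a,3),m.sum(),np.r_[J[m].min(0)[:2],J[m].max(0)[:2]].round(4) if m.any() else'')
    return p,d
E
python3 - <<'E'
from h import *
fing()
E
```

```text
tcp [ 0.0126 -0.2032  0.0064] [ 0.9  0.6 -0.8] yaw -2.995 t 7.0
0.008 94 [-0.     -0.2189  0.0255 -0.1879]
0.012 30 [-0.0003 -0.2191  0.023  -0.1873]
0.016 0 
0.02 6 [ 0.0022 -0.2073  0.0061 -0.2   ]
0.024 9 [ 0.0017 -0.2107  0.0064 -0.1936]
0.028 20 [ 0.0012 -0.2149  0.0151 -0.1922]
0.032 29 [ 0.0015 -0.216   0.0205 -0.1914]
0.036 28 [ 0.0019 -0.2166  0.0202 -0.1902]
0.04 21 [ 0.0021 -0.2153  0.0193 -0.1931]
0.044 21 [ 0.002  -0.2157  0.0184 -0.191 ]
0.048 32 [ 0.0007 -0.216   0.0206 -0.1914]
0.052 28 [ 0.0023 -0.2163  0.0187 -0.1908]
0.056 27 [ 0.0023 -0.2156  0.022  -0.191 ]
0.06 24 [ 0.0016 -0.2164  0.0203 -0.1898]
0.064 30 [ 0.0011 -0.2163  0.0212 -0.1919]
0.068 26 [ 0.0022 -0.2158  0.0175 -0.1921]
```

{"api": "step_arm", "payload": {
  "steps": [
    {"jaw":0,"tx":0,"ty":0.01,"tz":0.003,"ax":0,"ay":0,"az":0},
    {"jaw":0,"tx":0,"ty":0.018,"tz":0.003,"ax":0,"ay":0,"az":0},
    {"jaw":0,"tx":0,"ty":0.023,"tz":0.003,"ax":0,"ay":0,"az":0},
    {"jaw":0,"tx":0,"ty":0.028,"tz":0.003,"ax":0,"ay":0,"az":0},
    {"jaw":0,"tx":0,"ty":0.033,"tz":0.003,"ax":0,"ay":0,"az":0},
    {"jaw":0,"tx":0,"ty":0.038,"tz":0.003,"ax":0,"ay":0,"az":0},
    {"jaw":0,"tx":0,"ty":0.043,"tz":0.003,"ax":0,"ay":0,"az":0},
    {"jaw":0,"tx":0,"ty":0.048,"tz":0.003,"ax":0,"ay":0,"az":0}
  ]
}}

```text
time: 7.85
tool_pos: [0.6204, -0.094, 0.0039]
ee_rot: [3.141, -0.005, -2.995]
wrist_force: [0.2, -1.8, 0.5]
width: 0.0004
```

```bash
python3 - <<'E'
from h import *
p,d=fing()
r=silhouettes("side","rail")[0];m=r["pixels"]&(d>0);v,u=np.nonzero(m);J=tojig(cloud("side",np.c_[u,v],d[v,u]));J=J[J[:,2]>.024]
print("rail",np.percentile(J,[.5,2,50,98],axis=0).round(4))
E
```

```text
tcp [ 0.0131 -0.1552  0.0039] [ 0.2 -1.8  0.5] yaw -2.995 t 7.85
0.008 74 [ 1.000e-04 -1.711e-01  2.550e-02 -1.420e-01]
0.012 42 [ 1.000e-04 -1.710e-01  2.410e-02 -1.402e-01]
0.016 6 [ 0.0006 -0.1568  0.0067 -0.1398]
0.02 14 [ 0.0013 -0.1622  0.0084 -0.1413]
0.024 21 [ 0.0006 -0.1664  0.0229 -0.1398]
0.028 25 [ 0.0014 -0.1674  0.0186 -0.1422]
0.032 22 [ 0.0025 -0.1679  0.0209 -0.1424]
0.036 29 [ 0.0012 -0.1675  0.022  -0.142 ]
0.04 22 [ 0.0026 -0.1674  0.0202 -0.1444]
0.044 26 [ 0.0007 -0.1679  0.0229 -0.1433]
0.048 24 [ 0.0032 -0.168   0.0211 -0.1428]
0.052 25 [ 0.0026 -0.1684  0.0207 -0.1432]
0.056 30 [ 0.0022 -0.1689  0.021  -0.1432]
0.06 20 [ 0.0014 -0.1677  0.0208 -0.1429]
0.064 31 [ 0.0026 -0.1679  0.0212 -0.1433]
0.068 23 [ 0.0018 -0.1677  0.0228 -0.1454]
rail [[-1.400e-03 -1.398e-01  2.410e-02]
 [-1.000e-04 -1.324e-01  2.420e-02]
 [ 1.330e-02 -1.760e-02  2.700e-02]
 [ 3.130e-02  1.086e-01  3.060e-02]]
```

Rail is moving (pushing at ~2 N, end at about −0.140). Continue gently to the stop.

{"api": "step_arm", "payload": {
  "steps": [
    {"jaw":0,"tx":0,"ty":0.003,"tz":0,"ax":0,"ay":0,"az":0},
    {"jaw":0,"tx":0,"ty":0.006,"tz":0,"ax":0,"ay":0,"az":0},
    {"jaw":0,"tx":0,"ty":0.009,"tz":0,"ax":0,"ay":0,"az":0},
    {"jaw":0,"tx":0,"ty":0.011,"tz":0,"ax":0,"ay":0,"az":0},
    {"jaw":0,"tx":0,"ty":0.012,"tz":0,"ax":0,"ay":0,"az":0},
    {"jaw":0,"tx":0,"ty":0.013,"tz":0,"ax":0,"ay":0,"az":0}
  ]
}}

```text
time: 8.55
tool_pos: [0.6184, -0.0803, 0.0039]
ee_rot: [3.14, -0.005, -2.994]
wrist_force: [-0.3, -1.1, 1.4]
width: 0.0007
```

{"api": "step_arm", "payload": {
  "steps": [
    {"jaw":0,"tx":0,"ty":0.002,"tz":0,"ax":0,"ay":0,"az":0},
    {"jaw":0,"tx":0,"ty":0.004,"tz":0,"ax":0,"ay":0,"az":0},
    {"jaw":0,"tx":0,"ty":0.005,"tz":0,"ax":0,"ay":0,"az":0},
    {"jaw":0,"tx":0,"ty":0.005,"tz":0,"ax":0,"ay":0,"az":0}
  ]
}}

```text
time: 8.95
tool_pos: [0.6184, -0.0791, 0.0047]
ee_rot: [-3.136, -0.004, -2.995]
wrist_force: [-0.5, -7.9, 0.1]
width: 0.0008
```

{"api": "step_arm", "payload": {
  "steps": [
    {"jaw":0,"tx":0,"ty":-0.006,"tz":0,"ax":0,"ay":0,"az":0},
    {"jaw":0,"tx":0,"ty":-0.012,"tz":-0.03,"ax":0,"ay":0,"az":0},
    {"jaw":0,"tx":0.03,"ty":0.0,"tz":-0.08,"ax":0,"ay":0,"az":0},
    {"jaw":0,"tx":0.06,"ty":0.03,"tz":-0.12,"ax":0,"ay":0,"az":0},
    {"jaw":0,"tx":0.09,"ty":0.07,"tz":-0.15,"ax":0,"ay":0,"az":0},
    {"jaw":0,"tx":0.114,"ty":0.115,"tz":-0.15,"ax":0,"ay":0,"az":0},
    {"jaw":0,"tx":0.114,"ty":0.165,"tz":-0.15,"ax":0,"ay":0,"az":0},
    {"jaw":0,"tx":0.114,"ty":0.165,"tz":-0.15,"ax":0,"ay":0,"az":0}
  ]
}}

```text
time: 9.75
tool_pos: [0.4803, 0.0723, 0.1554]
ee_rot: [-3.139, -0.003, -2.992]
wrist_force: [0.8, -1.4, -0.7]
width: 0.0003
```

```bash
python3 - <<'E'
from h import *
o=get_obs();print(tojig(o["tool_pos"]),o["ee_rot"],o["joint_positions"].round(2))
c=cam("wrist");p,d=snapshot("wrist");q=p[:,:,::-1].copy()
for x,y,z in[(0,-.13,.028),(.03,-.13,.028),(-.029,-.075,.038),(-.029,.085,.038),(-.09,-.28,.012),(-.09,.2,.012),(.11,.2,.012),(.03,.19,.036),(-.004,.104,.046),(-.004,.140,.046),(.002,.15,.034),(.033,.15,.034)]:
    u=proj("wrist",[*toworld(x,y),z],c)[0];cv2.drawMarker(q,tuple(int(t) for t in u),(0,0,255),0,10,1)
cv2.imwrite("pics/w6.png",q);np.save("w6d.npy",d);np.savez("w6c.npz",K=c[0],k=c[1],o=c[2],R=c[3])
E
```

```text
[[-0.10025538  0.03026831  0.15536827]] [-3.13922905e+00 -2.54638156e-03 -2.99198516e+00] [ 0.03 -0.05  1.57 -0.    1.61 -1.69]
```

View pics/w6.png

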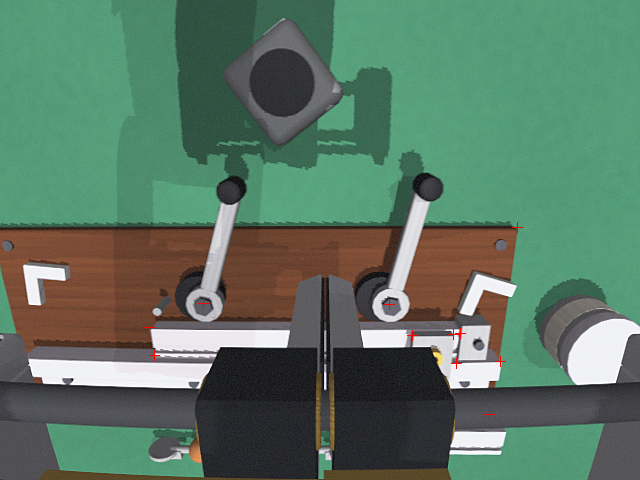

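```bash
cat >> h.py <<'E'
def path(pv,ths,r=.074,clr=0.):
    out=[]
    for th in ths:
        t=np.radians(th);e=np.array([np.cos(t),np.sin(t)]);n=np.array([-e[1],e[0]])
        h=.007+.013*abs(n[1])+.010*abs(n[0]);out.append(pv+r*e-n*(h+clr))
    return np.array(out)
PL=np.array([-.029,.085]);PR=np.array([-.029,-.075])
E
python3 - <<'E'
from h import *
z=np.load("w6c.npz");c=(z["K"],float(z["k"]),z["o"],z["R"])
for uv,pv in(((428,184),PL),((231,187),PR)):
    g=tojig(onz("wrist",[uv],.055,c))[0,:2]-pv;print(np.hypot(*g),np.degrees(np.arctan2(g[1],g[0]))%360)
print(path(PL,[165,172,180],clr=.012).round(4)); print(path(PL,[170,180,190,200,210,220,230,240,250,260,265,268]).round(4))
E
```

```text
0.107913922805881 168.8486283421795
0.1091693048192115 161.42046910707526
[[-0.0916  0.1371]
 [-0.0977  0.1282]
 [-0.103   0.117 ]]
[[-0.0981  0.1191]
 [-0.103   0.105 ]
 [-0.1056  0.0934]
 [-0.1063  0.081 ]
 [-0.1047  0.0681]
 [-0.1007  0.0553]
 [-0.0942  0.0431]
 [-0.0852  0.032 ]
 [-0.0739  0.0226]
 [-0.0607  0.0154]
 [-0.0535  0.0129]
 [-0.049   0.0117]]
```

{"api": "step_arm", "payload": {
  "steps": [
    {"jaw":0,"tx":-0.005,"ty":0.05,"tz":0,"ax":0,"ay":0,"az":0},
    {"jaw":0,"tx":-0.005,"ty":0.1,"tz":0.02,"ax":0,"ay":0,"az":0},
    {"jaw":0,"tx":-0.005,"ty":0.109,"tz":0.06,"ax":0,"ay":0,"az":0},
    {"jaw":0,"tx":-0.005,"ty":0.109,"tz":0.1,"ax":0,"ay":0,"az":0},
    {"jaw":0,"tx":-0.005,"ty":0.109,"tz":0.13,"ax":0,"ay":0,"az":0},
    {"jaw":0,"tx":-0.005,"ty":0.109,"tz":0.145,"ax":0,"ay":0,"az":0},
    {"jaw":0,"tx":-0.005,"ty":0.109,"tz":0.147,"ax":0,"ay":0,"az":0}
  ]
}}

```text
time: 10.5
tool_pos: [0.4653, 0.1817, 0.0048]
ee_rot: [-3.141, -0.01, -2.99]
wrist_force: [-0.9, -0.9, -0.5]
width: 0.0001
```

```bash
python3 - <<'E'
from h import *
p,d=fing();q=p[:,:,::-1]
cv2.imwrite("pics/s7.png",cv2.resize(q[180:330,170:370],(800,600),interpolation=2))
E
```

```text
tcp [-0.0985  0.1408  0.0048] [-0.9 -0.9 -0.5] yaw -2.99 t 10.5
0.008 7 [-0.0886  0.1323 -0.0856  0.1405]
0.012 5 [-0.0897  0.1301 -0.0859  0.1394]
0.016 2 [-0.1047  0.1452 -0.1033  0.1492]
0.02 2 [-0.1046  0.1424 -0.1043  0.1424]
0.024 6 [-0.1073  0.129  -0.0896  0.1509]
0.028 19 [-0.1084  0.1275 -0.0884  0.1484]
0.032 23 [-0.1076  0.1276 -0.0878  0.1532]
0.036 22 [-0.1079  0.1251 -0.0874  0.1535]
0.04 24 [-0.1088  0.1268 -0.088   0.1515]
0.044 28 [-0.108   0.1262 -0.087   0.1516]
0.048 21 [-0.1083  0.1255 -0.0868  0.1519]
0.052 25 [-0.1073  0.1261 -0.0875  0.1516]
0.056 24 [-0.1087  0.1252 -0.0927  0.1518]
0.06 29 [-0.1074  0.1249 -0.0876  0.1506]
0.064 24 [-0.1071  0.1271 -0.0868  0.152 ]
0.068 29 [-0.1071  0.1258 -0.0872  0.1524]
```

View pics/s7.png

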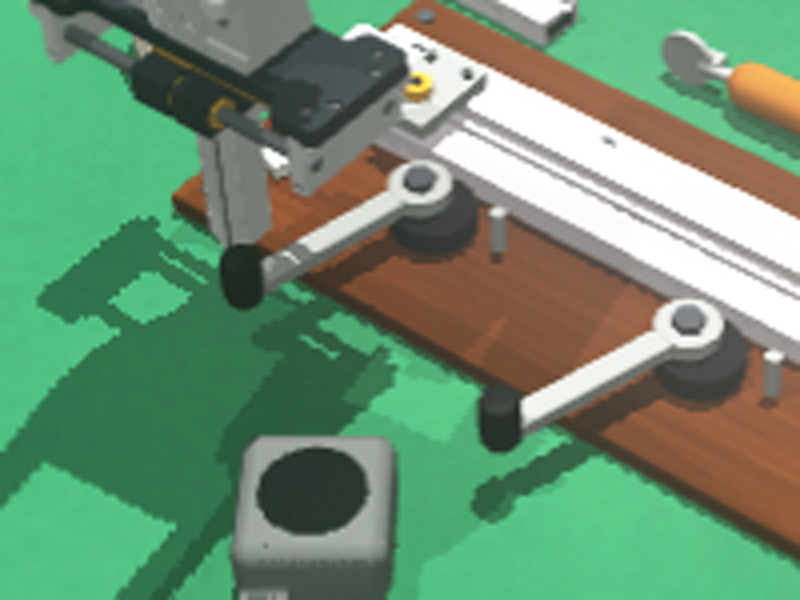

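{"api": "step_arm", "payload": {
  "steps": [
    {"jaw":0,"tx":0.002,"ty":-0.012,"tz":0,"ax":0,"ay":0,"az":0},
    {"jaw":0,"tx":0.002,"ty":-0.022,"tz":0,"ax":0,"ay":0,"az":0},
    {"jaw":0,"tx":0.005,"ty":-0.036,"tz":0,"ax":0,"ay":0,"az":0},
    {"jaw":0,"tx":0.007,"ty":-0.047,"tz":0,"ax":0,"ay":0,"az":0},
    {"jaw":0,"tx":0.008,"ty":-0.06,"tz":0,"ax":0,"ay":0,"az":0},
    {"jaw":0,"tx":0.006,"ty":-0.073,"tz":0,"ax":0,"ay":0,"az":0},
    {"jaw":0,"tx":0.002,"ty":-0.085,"tz":0,"ax":0,"ay":0,"az":0}
  ]
}}

```text
time: 11.25
tool_pos: [0.4774, 0.0965, 0.0066]
ee_rot: [-3.141, -0.008, -2.991]
wrist_force: [-1.8, 2.9, 0.9]
width: 0.0002
```

```bash
python3 - <<'E'
from h import *
p,d=fing();q=p[:,:,::-1]
cv2.imwrite("pics/s8.png",cv2.resize(q[180:330,170:370],(800,600),interpolation=2))
r=silhouettes("side","lever_left");m=r[0]["pixels"]&(d>0);v,u=np.nonzero(m);J=tojig(cloud("side",np.c_[u,v],d[v,u]));J=J[J[:,2]>.03];e=J[:,:2]-PL;rr=np.hypot(*e.T);k=(rr>.03)&(rr<.12);print(k.sum(),rr.max(),np.degrees(np.arctan2(np.median(e[k,1]/rr[k]),np.median(e[k,0]/rr[k])))%360)
E
```

```text
tcp [-0.0995  0.0547  0.0066] [-1.8  2.9  0.9] yaw -2.991 t 11.25
0.008 2 [-0.0908  0.0487 -0.0881  0.0508]
0.012 0 
0.016 0 
0.02 2 [-0.1077  0.0501 -0.1055  0.0557]
0.024 10 [-0.1084  0.0452 -0.1052  0.0606]
0.028 18 [-0.1096  0.042  -0.0932  0.065 ]
0.032 24 [-0.1088  0.0403 -0.0869  0.0642]
0.036 23 [-0.1089  0.0396 -0.0902  0.0648]
0.04 24 [-0.1101  0.0403 -0.0892  0.0635]
0.044 23 [-0.109   0.0401 -0.0893  0.0656]
0.048 27 [-0.1086  0.0396 -0.088   0.0664]
0.052 26 [-0.1104  0.0404 -0.0904  0.0669]
0.056 26 [-0.1087  0.0403 -0.0884  0.0663]
0.06 29 [-0.1088  0.0407 -0.0895  0.0642]
0.064 24 [-0.1085  0.0395 -0.0879  0.0639]
0.068 27 [-0.1082  0.0395 -0.0923  0.0668]
295 0.12928149109499887 220.7799595311591
```

{"api": "step_arm", "payload": {
  "steps": [
    {"jaw":0,"tx":-0.005,"ty":-0.012,"tz":0,"ax":0,"ay":0,"az":0},
    {"jaw":0,"tx":-0.014,"ty":-0.023,"tz":0,"ax":0,"ay":0,"az":0},
    {"jaw":0,"tx":-0.025,"ty":-0.032,"tz":0,"ax":0,"ay":0,"az":0},
    {"jaw":0,"tx":-0.032,"ty":-0.036,"tz":0,"ax":0,"ay":0,"az":0},
    {"jaw":0,"tx":-0.039,"ty":-0.039,"tz":0,"ax":0,"ay":0,"az":0},
    {"jaw":0,"tx":-0.045,"ty":-0.042,"tz":0,"ax":0,"ay":0,"az":0},
    {"jaw":0,"tx":-0.05,"ty":-0.043,"tz":0,"ax":0,"ay":0,"az":0},
    {"jaw":0,"tx":-0.05,"ty":-0.043,"tz":0,"ax":0,"ay":0,"az":0}
  ]
}}

```text
time: 12.15
tool_pos: [0.5286, 0.0621, 0.0046]
ee_rot: [3.139, -0.021, -2.991]
wrist_force: [-10.9, 5.7, 5.1]
width: 0.0003
```

```bash
cat >> h.py <<'E'
def lev(n,q,pv,d):
    for r in silhouettes(n,q)[:1]:
        m=r["pixels"]&(d>0);v,u=np.nonzero(m);J=tojig(cloud(n,np.c_[u,v],d[v,u]));J=J[J[:,2]>.03];e=J[:,:2]-pv;rr=np.hypot(*e.T);k=(rr>.03)&(rr<.12);print(n,q,r["confidence"],k.sum(),rr.max().round(3),"ang",np.degrees(np.arctan2(np.median(e[k,1]/rr[k]),np.median(e[k,0]/rr[k])))%360)
E
python3 - <<'E'
from h import *
o=get_obs();print(tojig(o["tool_pos"]),o["wrist_force"])
p,d=snapshot("side");lev("side","lever_left",PL,d)
E
```

```text
[[-0.05405149  0.01287606  0.00460321]] [-10.92731676   5.65866436   5.13634501]
side lever_left 0.86 198 0.117 ang 262.38017371942317
```

{"api": "step_arm", "payload": {
  "steps": [
    {"jaw":0,"tx":-0.006,"ty":0.0,"tz":0,"ax":0,"ay":0,"az":0},
    {"jaw":0,"tx":-0.01,"ty":0.0,"tz":0,"ax":0,"ay":0,"az":0},
    {"jaw":0,"tx":-0.01,"ty":0.0,"tz":0,"ax":0,"ay":0,"az":0}
  ]
}}

```text
time: 12.55
tool_pos: [0.5289, 0.0617, 0.0038]
ee_rot: [3.138, -0.044, -2.991]
wrist_force: [-24.9, 0.2, 19.6]
width: 0.0007
```

{"api": "step_arm", "payload": {
  "steps": [
    {"jaw":0,"tx":0.015,"ty":0.0,"tz":0,"ax":0,"ay":0,"az":0},
    {"jaw":0,"tx":0.034,"ty":-0.005,"tz":0,"ax":0,"ay":0,"az":0},
    {"jaw":0,"tx":0.036,"ty":-0.02,"tz":0,"ax":0,"ay":0,"az":0},
    {"jaw":0,"tx":0.036,"ty":-0.03,"tz":0,"ax":0,"ay":0,"az":0},
    {"jaw":0,"tx":0.036,"ty":-0.03,"tz":0,"ax":0,"ay":0,"az":0}
  ]
}}

```text
time: 13.05
tool_pos: [0.4993, 0.0246, 0.0055]
ee_rot: [3.14, -0.043, -2.994]
wrist_force: [-0.4, 0.8, -0.1]
width: 0.0005
```

```bash
python3 - <<'E'
from h import *
o=get_obs();t=tojig(o["tool_pos"])[0];print(t,o["ee_rot"],o["wrist_force"])
p,d=snapshot("side");lev("side","lever_left",PL,d);lev("side","lever_right",PR,d)
P=path(PR,[165,172,180,190,200,210,220,230,240,245,250,255,260,265,268,272]);print(np.c_[t[0]-P[:,0],P[:,1]-t[1]].round(4).tolist())
E
```

```text
[-0.08865818 -0.01975274  0.00553355] [ 3.13983641 -0.04318517 -2.99382238] [-0.38073776  0.83642147 -0.11821513]
side lever_left 0.66 62 0.116 ang 261.06833043657116
side lever_right 0.66 418 0.114 ang 165.46291293892014
[[0.0061, -0.0147], [0.0107, -0.0239], [0.0143, -0.0352], [0.017, -0.0469], [0.0176, -0.0593], [0.0161, -0.0721], [0.0121, -0.0849], [0.0055, -0.0971], [-0.0035, -0.1083], [-0.0088, -0.1132], [-0.0148, -0.1177], [-0.0212, -0.1215], [-0.028, -0.1248], [-0.0352, -0.1274], [-0.0396, -0.1286], [-0.0448, -0.1298]]
```

{"api": "step_arm", "payload": {
  "steps": [
    {"jaw":0,"tx":0.006,"ty":-0.015,"tz":0,"ax":0,"ay":0.043,"az":0},
    {"jaw":0,"tx":0.011,"ty":-0.024,"tz":0,"ax":0,"ay":0.043,"az":0},
    {"jaw":0,"tx":0.014,"ty":-0.035,"tz":0,"ax":0,"ay":0.043,"az":0},
    {"jaw":0,"tx":0.017,"ty":-0.047,"tz":0,"ax":0,"ay":0.043,"az":0},
    {"jaw":0,"tx":0.018,"ty":-0.059,"tz":0,"ax":0,"ay":0.043,"az":0},
    {"jaw":0,"tx":0.016,"ty":-0.072,"tz":0,"ax":0,"ay":0.043,"az":0},
    {"jaw":0,"tx":0.012,"ty":-0.085,"tz":0,"ax":0,"ay":0.043,"az":0}
  ]
}}

```text
time: 13.9
tool_pos: [0.4989, -0.0603, 0.0055]
ee_rot: [3.138, -0.088, -2.992]
wrist_force: [-0.4, 3.1, 1.2]
width: 0.0007
```

```bash
python3 - <<'E'
from h import *
o=get_obs();t=tojig(o["tool_pos"])[0];print(t,o["ee_rot"],o["wrist_force"])
p,d=snapshot("side");lev("side","lever_right",PR,d)
P=path(PR,[230,240,245,250,255,260,265,268,272]);print(np.c_[t[0]-P[:,0],P[:,1]-t[1]].round(4).tolist())
E
```

```text
[-0.10196741 -0.10353566  0.00548057] [ 3.13780458 -0.08838633 -2.99204084] [-0.43012699  3.06933281  1.17679156]
side lever_right 0.62 301 0.115 ang 219.91663024889513
[[-0.0078, -0.0134], [-0.0168, -0.0245], [-0.0222, -0.0294], [-0.0281, -0.0339], [-0.0345, -0.0378], [-0.0413, -0.041], [-0.0485, -0.0436], [-0.0529, -0.0448], [-0.0581, -0.046]]
```

{"api": "step_arm", "payload": {
  "steps": [
    {"jaw":0,"tx":-0.008,"ty":-0.013,"tz":-0.001,"ax":0,"ay":-0.088,"az":0},
    {"jaw":0,"tx":-0.017,"ty":-0.025,"tz":-0.0015,"ax":0,"ay":-0.088,"az":0},
    {"jaw":0,"tx":-0.028,"ty":-0.034,"tz":-0.0025,"ax":0,"ay":-0.088,"az":0},
    {"jaw":0,"tx":-0.035,"ty":-0.038,"tz":-0.003,"ax":0,"ay":-0.088,"az":0},
    {"jaw":0,"tx":-0.041,"ty":-0.041,"tz":-0.0035,"ax":0,"ay":-0.088,"az":0},
    {"jaw":0,"tx":-0.049,"ty":-0.044,"tz":-0.004,"ax":0,"ay":-0.088,"az":0},
    {"jaw":0,"tx":-0.054,"ty":-0.045,"tz":-0.0045,"ax":0,"ay":-0.088,"az":0},
    {"jaw":0,"tx":-0.058,"ty":-0.045,"tz":-0.005,"ax":0,"ay":-0.088,"az":0}
  ]
}}

```text
time: 14.8
tool_pos: [0.5539, -0.0952, 0.0035]
ee_rot: [3.131, -0.025, -2.994]
wrist_force: [-28.4, 6.6, 17.5]
width: 0.0004
```

```bash
python3 - <<'E'
from h import *
o=get_obs();t=tojig(o["tool_pos"])[0];print(t,o["ee_rot"],o["wrist_force"])
p,d=snapshot("side");lev("side","lever_right",PR,d)
E
```

```text
[-0.05285535 -0.14637938  0.0034921 ] [ 3.13122753 -0.02499335 -2.993609  ] [-28.36078834   6.64860262  17.48717588]
side lever_right 0.87 280 0.115 ang 262.16457635338844
```

{"api": "step_arm", "payload": {
  "steps": [
    {"jaw":0,"tx":0.015,"ty":0.0,"tz":0,"ax":0,"ay":-0.02,"az":0},
    {"jaw":0,"tx":0.03,"ty":0.0,"tz":0,"ax":0,"ay":-0.02,"az":0},
    {"jaw":0,"tx":0.03,"ty":0.0,"tz":-0.04,"ax":0,"ay":-0.02,"az":0},
    {"jaw":0,"tx":0.04,"ty":0.03,"tz":-0.09,"ax":0,"ay":-0.02,"az":0},
    {"jaw":0,"tx":0.05,"ty":0.07,"tz":-0.14,"ax":0,"ay":-0.02,"az":0},
    {"jaw":0,"tx":0.06,"ty":0.12,"tz":-0.17,"ax":0,"ay":-0.02,"az":0},
    {"jaw":0,"tx":0.07,"ty":0.16,"tz":-0.18,"ax":0,"ay":-0.02,"az":0},
    {"jaw":0,"tx":0.07,"ty":0.16,"tz":-0.18,"ax":0,"ay":-0.02,"az":0}
  ]
}}

```text
time: 15.7
tool_pos: [0.4668, 0.053, 0.1907]
ee_rot: [3.134, 0.0, -2.993]
wrist_force: [-0.1, -0.3, 0.3]
width: 0.0003
```

```bash
python3 - <<'E'
from h import *
o=get_obs();print(tojig(o["tool_pos"]),o["ee_rot"])
c=cam("wrist");p,d=snapshot("wrist");q=p[:,:,::-1].copy()
for x,y,z in[(0,-.13,.028),(.03,-.13,.028),(-.029,-.075,.038),(-.029,.085,.038),(0,.1,.028)]+[(*(pv+.105*np.array([np.cos(t),np.sin(t)])),.055) for pv in(PL,PR) for t in[np.radians(264.6)]]:
    u=proj("wrist",[*toworld(x,y),z],c)[0];cv2.drawMarker(q,tuple(int(t) for t in u),(0,0,255),0,10,1)
cv2.imwrite("pics/w9.png",q)
for n in("side","scene"):
    p,d=snapshot(n);lev(n,"lever_left",PL,d);lev(n,"lever_right",PR,d)
E
```

```text
[[-0.11656665  0.0132871   0.19074581]] [ 3.13351400e+00  1.73455743e-04 -2.99258871e+00]
side lever_left 0.58 341 0.116 ang 262.3322643066944
side lever_right 0.8 389 0.115 ang 262.0965218326653
scene lever_left 0.9 191 0.118 ang 264.1741720366491
scene lever_right 0.9 236 0.117 ang 264.8733054672669
```

View pics/w9.png

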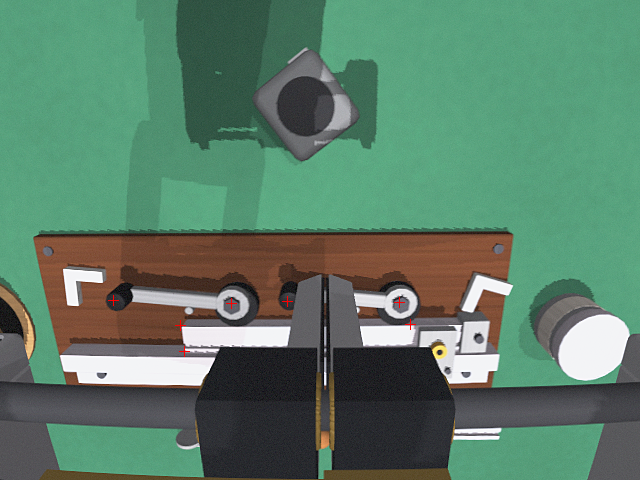

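```bash
python3 -c "
from bench import *
print(get_obs()['time'],close_job())"
```

```text
the job is handed in; nothing more can be done
16.05 None
```

The rail is home against the end stop and both cam levers are round at their pins. I handed the job in at 16.05 s of robot time; no verdict was reported.

- **Slide:** I pushed the free end until the fingertip stopped moving with the force at about 8 N, with both levers still open. In the wrist picture from above, the rail's end was within about 3 mm of its home position just after the push. It was about 1 px off in the last picture, and lies along the fence.
- **Levers:** Each was pushed, left first, until the finger stopped moving at about 25–28 N. With the pins at 264.6°, the last checks read:

| Camera | Left lever | Right lever |
|---|---|---|
| scene | 264.2° | 264.9° |
| side | 262.3° | 262.1° |

  The side camera reads 2–3° short, but it sees the arms' sides and is biased. Both readings are inside the 0.15 rad (8.6°) allowed.
- **What went wrong:**
  - My first push passed over the rail without moving it. By the camera depth the fingertip sits roughly 15 mm above the TCP, not 8 mm below it as given, so I lowered the finger and pushed again.
  - On the right lever I first corrected a small tool tilt the wrong way, then put it right.
- **Not checked:** I could not measure the cam forces on the rail directly. The last picture showed the corner keys, tape measure and wax tin apparently undisturbed, but I did not measure any of the other things.

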